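# Push a garlic bulb through the sprung flap of a food-waste caddy

## Robot

A 6-joint arm with a two-finger parallel gripper is mounted at the origin on a cart in front of the work surface, level with it; the furniture and walls round the work are solid. World frame = base frame: x ahead of the robot, y to its left, z up, the work surface at z = 0. Lengths are in m, angles in rad, forces in N, time in s.
With the tool pointing down it reaches from about 0.325 to 0.775 m from the base axis. Payload 5.5 kg.
Tool frame: the origin (TCP) lies at the centre of the arm's flange, where the gripper is bolted on; the fingertips stand 173 mm ahead of it and the grasp point (between the pads) lies 155 mm ahead of it (manip.grasp_offset is the z of the grasp point in the tool frame, in m); z points along the fingers, y is the line along which they close (so a half turn about z gives the same grasp; the last joint's range is limited). The gripper opens to 85 mm and grips with 20 to 120 N. Pads are 22 mm wide; open, the fingers measure 114 mm over their backs; the gripper's body (76 mm by 85 mm) begins 54 mm behind the grasp point. The pads swing forward as they close: fully open they stand 13 mm farther back than shut.
Start: joints at [-1.391, 0.091, 1.231, -0, 1.82, -0.057], TCP at [0.141, -0.583, 0.405] pointing down, gripper open.
Joint ranges: [-2.87, 2.87], [-0.86, 2.18], [0.17, 2.46], [-1.51, 4.65], [0.06, 2.69], [-2.65, 2.65]. Speed limits (rad/s): [2.57, 2.57, 3.01, 3.14, 3.14, 3.14].

## Interface

Orientations are given as [roll, pitch, yaw] about the fixed x, y, z axes, in that order (R = Rz(yaw) Ry(pitch) Rx(roll)).
In Python, from cell import telemetry, optics, order, manip gives the robot as it stands.
- The arm moves only by the tool move_arm, never from a script. Its argument "series" is a list of rows, each a list of 7 numbers: the opening, from -1 (shut) to 1 (fully open), then the shift along the tool's x, y, z in units of 30 mm (1.0 is 30 mm), then the turn, a rotation vector about the tool's x, y, z in units of 6 degrees (1.0 is 6 degrees). A call has 1 to 10 rows; each row shifts and turns the commanded pose from where the row before left it, along the tool's axes as they then stand; what a row does not reach is not made up. A row lasts 1/8 s, in which the tool goes at most 62.5 mm and 10.7 degrees, less where a joint would pass 70% of its speed; a pose out of reach is approached as far as the arm can. A call is refused whole if a number of a shift passes 1 or a number of a turn 1, either way. A call with a gripper value outside its range is refused whole. The fingers move at their own pace and stop on an object; the grip force is fixed at half the most. Time passes only in rows, so rows that do not move let the fingers close. It gives the time, the measured TCP pose, the force, the opening and the grip force at its end, in the units of the state.
- telemetry.observe(): the state, without advancing time (a new reading comes with each control period).
- optics.capture(name): name is "scene" or "top" or "wrist"; returns the picture (420x560x3 uint8, red, green, blue); there is no depth.
- optics.camera_info(name): a dict with "K" (3x3 intrinsics, pixels), "eye" and "attitude" of the camera in the world. Camera axes: x right, y down, z forward; pixel columns grow to the right and rows downward; lengths in m; the calibration is good to about 2 mm. A picture is of the moment at which its call begins: read the wrist's pose just before it. camera_info takes no time and is no camera call; for the wrist camera it gives the pose at the moment of the call.
- order.sign_off(): hands the job in; it is judged then, once.
The state is a dict: "t": time; "joint_positions": joint angles; "joint_velocities": joint speeds; "joint_torque": joint torques, N m; "ee_pos": TCP position; "tcp_rot": TCP orientation; "force": force on the tool from outside, world axes, zero at the start; "wrist_torque": the same for the moment, N m; "grip_width": opening from 0.0 (shut) to 1.0 (fully open); "gripper_force": force on a finger pad.
Only numpy, scipy, OpenCV 4.12 (cv2) and the standard library are available. Lean on these libraries where they do the work, as an engineer would, in place of code of your own. Each camera call takes 0.05 s, during which the arm holds its last target. There are 200 camera calls.

## Task

A garlic bulb lies on the drop shelf of the white food-waste caddy, in front of its self-closing steel flap. Without gripping or lifting the bulb, push the flap open with one fingertip so that the bulb does not have to ram it, hold it open, and with the other finger push the bulb off the shelf so that it falls into the caddy. Then take the fingers out so that the flap swings shut over the bulb, and leave the onion, lemon, spice jar and salt shaker undisturbed.

Things in the scene. Friction and masses are not known exactly. Their poses are not given: they have to be found in the camera images.
- caddy: White plastic caddy, fixed, 290 mm long (x), 122 wide (y), up to 192 high. Origin on the worktop under the middle of the lip; its +x is the push direction (shelf to bin), y across, z up. Flat grey drop shelf from x = -118 to 0, top at z = 135, open front end, side rims 10 mm high with inner faces at y = +-53. The flap slopes up from the lip to its hinge; a low hood lies behind the hinge.
- lip (a point): Middle of the shelf's rear edge (the lip), on the shelf's top: caddy x = 0, y = 0, z = 135 mm. Beyond it is the hollow bin, under the flap. Axes as the caddy's. In the room, wall cabinets hang 0.5 m above the worktop beyond about x = 0.55 m from the robot: keep the arm drawn in while it swings towards the caddy.
- flap_hinge (a point): Middle of the flap's hinge axis, which runs along the caddy's y: caddy x = 135 mm, z = 187 mm, so 135 mm behind the lip and 52 mm above the shelf. Hinge rod radius 4.5 mm.
- bin_floor (a point): Middle of the bin floor, caddy x = 80, z = 6 mm. The bin inside is 110 mm wide (y), from x = 0 to 164 mm.
- flap (a joint): Angle of the steel flap, rad: 0 shut (21 degrees above level, free edge at the lip), up to 1.15 as the free edge swings down and inward. 145 mm hinge to edge, 104 wide, 3 thick. A weak spring shuts it; 1 N at the edge opens it. A fingertip moving inward 4 mm above shelf height opens it about 0.15 rad at 50 mm behind the lip, 0.6 at 100 mm.
- garlic: Garlic bulb, 53 mm across and 53 mm high, 50 g, upright on the shelf about 50 mm in front of the lip. Origin at the centre of its underside. It may roll or tip when pushed; it fits between the opened fingers along the caddy's x.
- garlic_center (a point): Middle of the garlic bulb, 26 mm above its underside.
- onion: Red onion, 84 mm across, 82 mm high, standing on the worktop beside the caddy, on its far side; leave alone. Origin at the centre of its underside.
- spice_jar: Spice jar with red cap, 45 mm across, 109 mm high, standing beside the caddy, on its far side; leave alone. Origin at the centre of its underside.
- salt: Salt shaker of glass with a white top, 44 mm across, 90 mm high, standing on the worktop near the shelf end of the caddy; leave alone. Origin at the centre of its underside.
- lemon: Lemon, 78 x 55 x 56 mm, lying on the worktop beside the caddy, on its robot side; leave alone. Origin at the centre of its underside.
Mind the look-alikes: they are no part of the job. What is shaped like the garlic but green, purple or turquoise is not meant.

How it is judged:
By the outcome, as a careful person would: the job done as asked, in the order asked, and still so for the second after the job is handed in, with the robot touching nothing.
It also fails if it takes over 35 s, if anything falls off the work surface, if the arm or the gripper's body presses on something with over 40 N, if the wrist force passes 120 N, or if a joint passes its speed limit or range.

## Working session

There is one attempt and no reset: what is moved stays moved. The work goes in short steps, Python scripts to look and compute and a tool call to move; the robot and the scene stay as the last step left them, time stands still between calls to the robot, and variables do not carry over. Pictures are saved under pics/ and viewed, at most 10 in all, crops included, and the job is handed in when it is done.

Besides the shell and the picture viewer there is one more tool, called as name([rows], argument=value, ...), one row to a line, values as JSON. move_arm: Moves the arm, as the interface text tells. Its arguments: {"type":"object","properties":{"series":{"type":"array","items":{"type":"array","items":{"type":"number"}}}},"required":["series"]}

```bash
mkdir -p pics; ls; python3 - <<'E'
from cell import telemetry, optics, order, manip
import cv2
print(telemetry.observe(), manip.grasp_offset)
for n in("scene","top"):
    cv2.imwrite(f"pics/{n}0.png",optics.capture(n)[:,:,::-1]); print(n,optics.camera_info(n))
E
```

```text
pics
{'t': 0.0, 'joint_positions': array([-1.39073869e+00,  9.18549415e-02,  1.23189355e+00, -2.88329574e-05,
        1.81980259e+00, -5.67221089e-02]), 'joint_velocities': array([-0.00242321, -0.001884  , -0.00074189, -0.00187799,  0.00140006,
       -0.00035517]), 'joint_torque': array([-2.32480117e-03, -4.58733666e+01, -4.18020022e+01, -1.09785660e-04,
        1.16761492e-02, -2.35349106e-06]), 'ee_pos': array([ 0.1407343 , -0.58331537,  0.40354856]), 'tcp_rot': array([-3.13963579e+00, -8.31140501e-05,  2.36772589e-01]), 'force': array([-0.55067939, -0.11960882,  1.37666161]), 'wrist_torque': array([0.02974495, 0.07215551, 0.01701837]), 'gripper_force': 0.0, 'grip_width': 0.9970631040959395} 0.1547
scene {'K': array([[400.49088097,   0.        , 277.48190075],
       [  0.        , 400.49088097, 204.75927429],
       [  0.        ,   0.        ,   1.        ]]), 'eye': array([-0.03311505,  0.89321618,  0.58627901]), 'attitude': array([-2.10652261e+00, -1.19570838e-03, -2.50876955e+00])}
top {'K': array([[506.43091962,   0.        , 280.47663021],
       [  0.        , 506.43091962, 196.76557371],
       [  0.        ,   0.        ,   1.        ]]), 'eye': array([0.22837285, 0.31521467, 1.25807069]), 'attitude': array([-2.96061593, -0.01950784, -1.55751905])}
```

View pics/scene0.png

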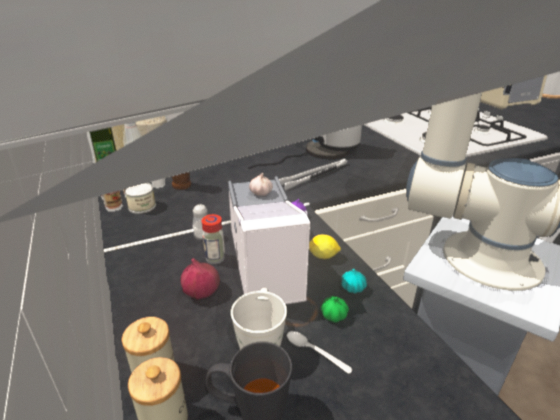

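View pics/top0.png

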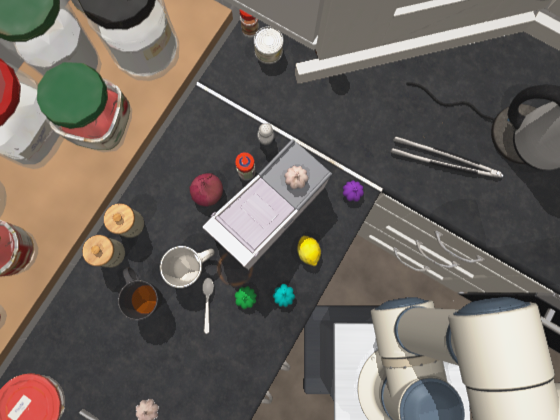

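The scene view shows the pale garlic on the caddy shelf at (260,185), with the flap behind it toward the camera, the lemon at (324,246), the onion at (200,280) and the jar at (213,240). In the top view, these could be taken for the garlic:
- pale bulb on the shelf (296,176)
- pale bulb on the far worktop (147,410)
- purple (353,190)
- green (245,298)
- turquoise (284,295)

I choose the shelf bulb at (296,176), and will check it in a close crop.

```bash
cat > h.py <<'E'
import numpy as np, cv2
from scipy.spatial.transform import Rotation as R
from cell import telemetry, optics
def cam(n):
    c=optics.camera_info(n); return c["K"],np.array(c["eye"]),R.from_euler("xyz",c["attitude"]).as_matrix()
def ray(n,uv,z):
    K,e,M=cam(n); d=M@np.linalg.solve(K,[uv[0],uv[1],1]); return e+d*(z-e[2])/d[2]
def proj(n,P):
    K,e,M=cam(n); q=(np.atleast_2d(P)-e)@M@K.T; return q[:,:2]/q[:,2:]
E
python3 - <<'E'
from h import *
im=cv2.imread("pics/top0.png"); c=im[130:280,190:345]
cv2.imwrite("pics/crop0.png",cv2.resize(c,None,fx=5,fy=4*1.0 and 4,interpolation=cv2.INTER_CUBIC) if 0 else cv2.resize(c,(620,600),interpolation=cv2.INTER_CUBIC))
for uv,z in [((296,176),.161),((325,165),.145),((225,255),.19),((205,190),.04),((310,250),.03),((147,410),.03)]: print(uv,ray("top",uv,z).round(3))
E
```

```text
(296, 176) [0.477 0.263 0.161]
(325, 165) [0.507 0.196 0.145]
(225, 255) [0.298 0.412 0.19 ]
(205, 190) [0.465 0.479 0.04 ]
(310, 250) [0.324 0.221 0.03 ]
(147, 410) [-0.046  0.592  0.03 ]
```

View pics/crop0.png

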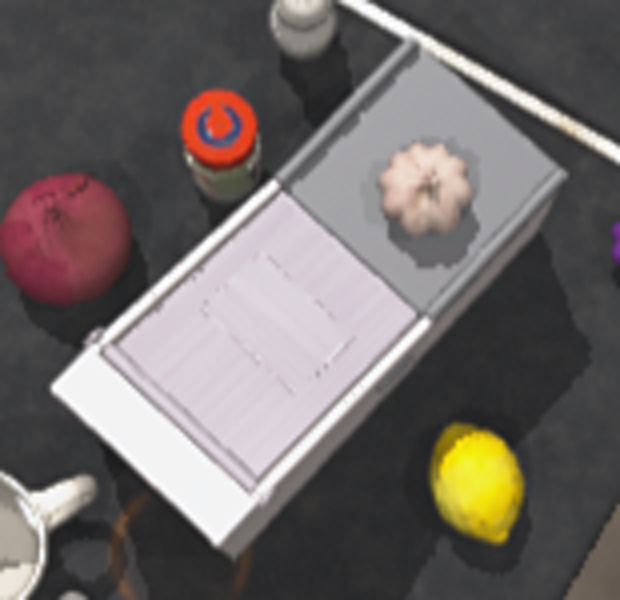

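The crop confirms it: the pale garlic at crop (427,188), i.e. full (296.8,177), is on the grey shelf. The lip line runs from crop (285,188) to (425,315), and the hood's rear corners are at (52,388) and (222,550).

```bash
cat >> h.py <<'E'
def c2w(p,q):
    p=np.atleast_2d(p)/1000.; c,s=np.cos(q[2]),np.sin(q[2])
    return np.c_[q[0]+c*p[:,0]-s*p[:,1], q[1]+s*p[:,0]+c*p[:,1], p[:,2]]
def w2c(P,q):
    P=np.atleast_2d(P); c,s=np.cos(q[2]),np.sin(q[2]); d=P[:,:2]-q[:2]
    return np.c_[d@[c,s],d@[-s,c],P[:,2]]*1000
E
python3 - <<'E'
from h import *
from scipy.optimize import least_squares
pc=np.array([[415,42],[564,175],[52,388],[222,548],[285,188],[425,315]])/4+[190,130]
pts=np.array([[-118,-61,145],[-118,61,145],[172,-61,190],[172,61,190],[0,-53,137],[0,53,137]])
r=least_squares(lambda q:(proj("top",c2w(pts,q))-pc).ravel(),[.42,.3,2.33])
print(r.x,r.fun.reshape(-1,2).round(1)); q=r.x
for n,m in(("garlic",[296.75,177]),):
    print(n,w2c(ray("top",m,.161),q))
im=cv2.imread("pics/top0.png"); hsv=cv2.cvtColor(im,cv2.COLOR_BGR2HSV)
# garlic by mask
m=cv2.inRange(hsv,(0,30,120),(15,120,255)); m[:150]=0;m[205:]=0;m[:,:275]=0;m[:,320:]=0
M=cv2.moments(m,True); g=(M["m10"]/M["m00"],M["m01"]/M["m00"]); print("mask",g,M["m00"],w2c(ray("top",g,.161),q))
# scene check
s=cv2.imread("pics/scene0.png")
print("scene proj lip, hood corners, garlic", proj("scene",c2w([[172,-61,190],[172,61,190],[-118,-61,145],[-118,61,145]],q)).round(0), proj("scene",np.r_[ray("top",g,.161)]))
for uv,z in(((265,130),.045),((245,160),.109),((206,190),.04),((310,250),.03),((353,190),.03)): print(uv,w2c(ray("top",uv,z),q).round())
crop=cv2.resize(s[160:320,180:380],(750,600),interpolation=cv2.INTER_CUBIC)
cv2.imwrite("pics/crop1.png",crop)
E
```

```text
[0.44133669 0.30102489 2.41073963] [[ 0.  -2.7]
 [ 2.6 -0.6]
 [-0.7  1.1]
 [-1.1  0.6]
 [-0.1  0.8]
 [-0.6  0.5]]
garlic [[-51.54530515   7.62227054 161.        ]]
mask (295.8888888888889, 176.68733850129198) 387.0 [[-50.76886699   5.74191756 161.        ]]
scene proj lip, hood corners, garlic [[245. 231.]
 [312. 223.]
 [229. 180.]
 [279. 175.]] [[260.95128172 184.00367968]]
(265, 130) [[-110. -144.   45.]]
(245, 160) [[ -10. -114.  109.]]
(206, 190) [[  99. -147.   40.]]
(310, 250) [[ 34. 138.  30.]]
(353, 190) [[-148.  117.   30.]]
```

View pics/crop1.png

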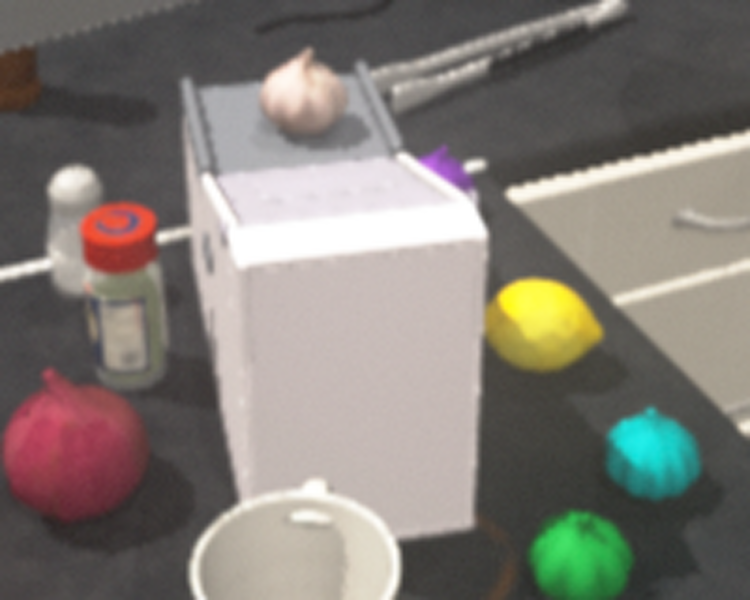

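The side crop agrees: the garlic stands upright on the shelf at crop (304,95), and the flap is shut with its lip at crop (215,180) to (395,155). I'll refine the caddy pose over both views, then plan.

```bash
python3 - <<'E'
from h import *
from scipy.optimize import least_squares
pt=np.array([[415,42],[564,175],[52,388],[222,548],[285,188],[425,315]])/4+[190,130]
ps=np.array([[183,82],[360,66],[246,266],[486,237]])/3.75+[180,160]
def f(v,full=False):
    q=v[:3];w,w2=v[3:5]
    P=np.array([[-118,-w,145],[-118,w,145],[172,-w2,v[5]],[172,w2,v[5]],[0,-52,137],[0,52,137]])
    W=c2w(P,q); return np.r_[(proj("top",W)-pt).ravel(),(proj("scene",W[:4])-ps).ravel()]
r=least_squares(f,[.44,.3,2.41,60,60,190],loss="soft_l1"); q=r.x[:3]
print(r.x,f(r.x).reshape(-1,2).round(1))
np.save("q.npy",q)
# garlic triangulated
gt=(295.9,176.7); gs=(304/3.75+180,100/3.75+160)
A=[];b=[]
for n,uv in(("top",gt),("scene",gs)):
    K,e,M=cam(n); d=M@np.linalg.solve(K,[*uv,1]); d/=np.linalg.norm(d); Q=np.eye(3)-np.outer(d,d); A.append(Q); b.append(Q@e)
P=np.linalg.solve(sum(A),sum(b)); print("garlic",P,w2c(P,q), w2c(ray("top",gt,.161),q))
E
```

```text
[  0.44233329   0.30209507   2.4160735   57.66881873  59.31736867
 190.33109385] [[ 0.3 -2.3]
 [ 0.9 -2.2]
 [-0.4  1.5]
 [-1.8 -0.3]
 [-0.4  0.8]
 [-1.3 -0.3]
 [ 0.8 -2.1]
 [ 0.3 -2.3]
 [-0.2  0.1]
 [ 1.3 -0. ]]
garlic [0.47644905 0.26216168 0.15356966] [[-52.02063874   7.23974295 153.56965582]] [[-50.69731738   7.51200303 161.        ]]
```

move_arm([
  [1, 0, 0, 0, 0, 0, -1],
  [1, 0, 0, 0, 0, 0, -1],
  [1, 0, 0, 0, 0, 0, -1],
  [1, 0, 0, 0, 0, 0, -1],
  [1, 0, 0, 0, 0, 0, -1],
  [1, 0, 0, 0, 0, 0, -0.8],
])

```text
t: 0.85
ee_pos: [0.1408, -0.5833, 0.404]
tcp_rot: [-3.141, -0.001, 0.847]
force: [0.7, 0.2, 0.0]
grip_width: 0.998
gripper_force: 0.0
```

```bash
python3 - <<'E'
from h import *
q=np.load("q.npy"); s=telemetry.observe(); print(s["ee_pos"],s["tcp_rot"],q[2]-np.pi/2, s["joint_positions"])
M=R.from_euler("xyz",s["tcp_rot"]).as_matrix()
tgt=c2w([[-61,7,405]],q)[0]; print(tgt)
a0,a1=np.arctan2(s["ee_pos"][1],s["ee_pos"][0]),np.arctan2(tgt[1],tgt[0])
p=s["ee_pos"]; 
for f in [0,.08,.2,.35,.5,.65,.8,.92]:
    a=a0+f*(a1-a0); w=np.array([.43*np.cos(a),.43*np.sin(a),.405]); d=M.T@(w-p)/.03; print(w.round(3),d.round(2)); p=w
print(tgt,(M.T@(tgt-p)/.03).round(2))
E
```

```text
[ 0.14076122 -0.58328118  0.40401228] [-3.14062958e+00 -7.22618603e-04  8.47176310e-01] 0.845277172514237 [-1.39068422e+00  9.15345125e-02  1.23141254e+00 -2.90117080e-05
  1.81984930e+00 -6.67071687e-01]
[0.48332608 0.25638302 0.405     ]
[ 0.101 -0.418  0.405] [ 3.25 -4.64 -0.03]
[ 0.161 -0.399  0.405] [1.79 1.07 0.  ]
[ 0.243 -0.355  0.405] [2.93 1.09 0.  ]
[ 0.33  -0.276  0.405] [3.88 0.43 0.  ]
[ 0.392 -0.177  0.405] [ 3.85 -0.64  0.  ]
[ 0.425 -0.064  0.405] [ 3.54 -1.65  0.  ]
[0.427 0.053 0.405] [ 2.96 -2.55  0.  ]
[0.405 0.144 0.405] [ 1.8  -2.56  0.  ]
[0.48332608 0.25638302 0.405     ] [ 4.53 -0.52  0.  ]
```

move_arm([
  [1, 0.65, -0.93, 0, 0, 0, 0],
  [1, 0.65, -0.93, 0, 0, 0, 0],
  [1, 0.65, -0.93, 0, 0, 0, 0],
  [1, 0.65, -0.93, 0, 0, 0, 0],
  [1, 0.65, -0.93, 0, 0, 0, 0],
  [1, 0.9, 0.53, 0, 0, 0, 0],
  [1, 0.9, 0.53, 0, 0, 0, 0],
  [1, 0.98, 0.36, 0, 0, 0, 0],
  [1, 0.98, 0.36, 0, 0, 0, 0],
  [1, 0.98, 0.36, 0, 0, 0, 0],
])

```text
t: 2.1
ee_pos: [0.2445, -0.3535, 0.4043]
tcp_rot: [-3.141, -0.0, 0.844]
force: [-0.1, 0.0, 0.0]
grip_width: 1.002
gripper_force: 0.0
```

move_arm([
  [1, 0.97, 0.1, 0, 0, 0, 0],
  [1, 0.97, 0.1, 0, 0, 0, 0],
  [1, 0.97, 0.1, 0, 0, 0, 0],
  [1, 0.97, 0.1, 0, 0, 0, 0],
  [1, 0.96, -0.16, 0, 0, 0, 0],
  [1, 0.96, -0.16, 0, 0, 0, 0],
  [1, 0.96, -0.16, 0, 0, 0, 0],
  [1, 0.96, -0.16, 0, 0, 0, 0],
  [1, 0.88, -0.4, 0, 0, 0, 0],
  [1, 0.88, -0.4, 0, 0, 0, 0],
])

```text
t: 3.35
ee_pos: [0.4096, -0.1199, 0.4042]
tcp_rot: [-3.141, 0.0, 0.844]
force: [0.1, 0.4, 0.2]
grip_width: 1.0
gripper_force: 0.0
```

move_arm([
  [1, 0.88, -0.4, 0, 0, 0, 0],
  [1, 0.88, -0.4, 0, 0, 0, 0],
  [1, 0.99, -0.85, 0, 0, 0, 0],
  [1, 0.99, -0.85, 0, 0, 0, 0],
  [1, 0.99, -0.85, 0, 0, 0, 0],
  [1, 0.9, -0.9, 0, 0, 0, 0],
  [1, 0.9, -0.9, 0, 0, 0, 0],
  [1, 0, -0.76, 0, 0, 0, 0],
])

```text
t: 4.35
ee_pos: [0.4068, 0.1451, 0.4037]
tcp_rot: [-3.14, 0.001, 0.846]
force: [-0.7, 0.0, -0.6]
grip_width: 1.005
gripper_force: 0.0
```

```bash
python3 - <<'E'
from h import *
q=np.load("q.npy"); s=telemetry.observe(); M=R.from_euler("xyz",s["tcp_rot"]).as_matrix()
print(s["ee_pos"],w2c(s["ee_pos"],q),(M.T@(c2w([[-61,7,405]],q)[0]-s["ee_pos"])/.03).round(2))
E
```

```text
[0.4068327  0.14507642 0.40372214] [[-77.62568642 141.02978768 403.72214341]] [ 4.47 -0.55 -0.05]
```

move_arm([
  [1, 0.9, -0.11, 0, 0, 0, 0],
  [1, 0.9, -0.11, 0, 0, 0, 0],
  [1, 0.9, -0.11, 0, 0, 0, 0],
  [1, 0.9, -0.11, 0, 0, 0, 0],
  [1, 0.87, -0.11, 0, 0, 0, 0],
  [1, 0, 0, 0, 0, 0, 0],
])

```text
t: 5.1
ee_pos: [0.4842, 0.2556, 0.4033]
tcp_rot: [-3.14, 0.002, 0.845]
force: [-0.0, -0.3, -0.9]
grip_width: 1.0
gripper_force: 0.0
```

```bash
python3 - <<'E'
from h import *
q=np.load("q.npy"); s=telemetry.observe(); print(w2c(s["ee_pos"],q),s["tcp_rot"])
w=optics.capture("wrist"); print(optics.camera_info("wrist"))
im=np.ascontiguousarray(w[:,:,::-1]); cv2.imwrite("pics/w1.png",im)
L=proj("wrist",c2w([[0,-53,135],[0,53,135],[-118,-53,135],[-118,53,135],[135,-52,187],[135,52,187]],q)); print(L.round())
for p in L: cv2.circle(im,tuple(int(v) for v in np.clip(p,-999,999)),3,(0,255,0),1)
cv2.imwrite("pics/w1b.png",im)
E
```

```text
[[-62.18276104   7.01380875 403.27773294]] [-3.14049448e+00  2.12779095e-03  8.45483762e-01]
{'K': array([[318.26670596,   0.        , 274.74873104],
       [  0.        , 318.26670596, 202.85595376],
       [  0.        ,   0.        ,   1.        ]]), 'eye': array([0.53149814, 0.3082202 , 0.37238898]), 'attitude': array([ 2.85477777e+00,  8.14912218e-04, -7.26505529e-01])}
[[189. 125.]
 [199. 258.]
 [351. 124.]
 [343. 258.]
 [-72. 131.]
 [-23. 292.]]
```

View pics/w1b.png

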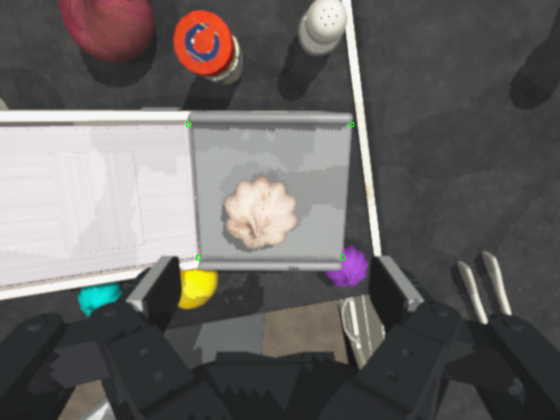

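The wrist view shows the garlic centred near (261,213). The projected lip corners (green) sit on the real lip at (189,125) and (199,258), and the fingertips are at about (165,260) and (385,262), so the caddy pose is good.

```bash
python3 - <<'E'
from h import *
q=np.load("q.npy"); s=telemetry.observe(); M=R.from_euler("xyz",s["tcp_rot"]).as_matrix()
im=cv2.imread("pics/w1.png"); hsv=cv2.cvtColor(im,cv2.COLOR_BGR2HSV)
m=cv2.inRange(hsv,(0,25,110),(20,130,255)); m[:160]=0;m[258:]=0;m[:,:205]=0;m[:,315:]=0
x,y,w,h=cv2.boundingRect(m); print(x,y,w,h); 
for z in(.155,.161): print(w2c(ray("wrist",(x+w/2,y+h/2),z),q))
for d in(.160,.173):
  for yy in(-.057,-.0425,.0425,.057):
    print(d,yy,[proj("wrist",s["ee_pos"]+M@[xx,yy,d])[0].round().tolist() for xx in(-.011,.011)])
E
python3 - <<'E'
import cv2
im=cv2.imread("pics/w1.png")[230:330,110:440]; cv2.imwrite("pics/w1c.png",cv2.resize(im,(792,240)))
E
```

```text
224 176 73 74
[[-52.15340576   7.96822937 155.        ]]
[[-52.4429757    5.98890762 161.        ]]
0.16 -0.057 [[151.0, 296.0], [145.0, 253.0]]
0.16 -0.0425 [[182.0, 296.0], [178.0, 253.0]]
0.16 0.0425 [[366.0, 296.0], [370.0, 252.0]]
0.16 0.057 [[398.0, 296.0], [403.0, 252.0]]
0.173 -0.057 [[160.0, 282.0], [156.0, 241.0]]
0.173 -0.0425 [[189.0, 282.0], [186.0, 241.0]]
0.173 0.0425 [[359.0, 282.0], [363.0, 241.0]]
0.173 0.057 [[388.0, 282.0], [393.0, 241.0]]
```

View pics/w1c.png

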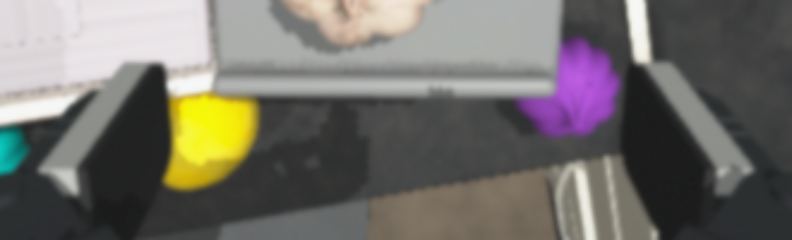

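move_arm([
  [1, 0, -0.1, 0.9, 0, 0, 0],
  [1, 0, 0, 0.9, 0, 0, 0],
  [1, 0, 0, 0.8, 0, 0, 0],
  [1, 0, 0, 0.6, 0, 0, 0],
  [1, 0, 0, 0.1, 0, 0, 0],
  [1, 0, 0, 0, 0, 0, 0],
])

```text
t: 5.9
ee_pos: [0.4815, 0.2564, 0.3064]
tcp_rot: [3.141, -0.001, 0.844]
force: [-0.7, 0.1, 1.3]
grip_width: 1.001
gripper_force: 0.0
```

```bash
python3 - <<'E'
from h import *
q=np.load("q.npy"); s=telemetry.observe(); print(w2c(s["ee_pos"],q),s["tcp_rot"])
a=optics.capture("scene")[:,:,::-1][130:250,190:350]; b=optics.capture("wrist")[:,:,::-1]
cv2.imwrite("pics/d1.png",np.hstack([cv2.resize(a,(400,300),interpolation=cv2.INTER_CUBIC),cv2.resize(b,(400,300))]))
E
```

```text
[[-59.63284484   8.14769046 306.42839773]] [ 3.14117662e+00 -7.51320966e-04  8.43945913e-01]
```

View pics/d1.png

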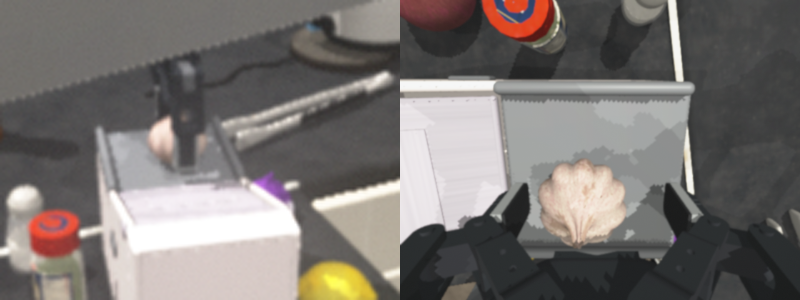

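The left panel shows the finger between the garlic and the lip. The right panel shows the bulb at (583,200) between the tips at (515,205) and (680,200), with the leading tip just short of the lip at (505,180). I'll lower the last few millimetres.

move_arm([
  [1, 0, 0, 0.15, 0, 0, 0],
  [1, 0, 0, 0.08, 0, 0, 0],
  [1, 0, 0, 0, 0, 0, 0],
])

```text
t: 6.38
ee_pos: [0.4814, 0.2566, 0.2984]
tcp_rot: [-3.141, 0.001, 0.844]
force: [-0.4, 1.6, -0.0]
grip_width: 1.006
gripper_force: 0.0
```

move_arm([
  [1, 0, -0.2, 0, 0, 0, 0],
  [1, 0, -0.2, 0, 0, 0, 0],
  [1, 0, -0.2, 0, 0, 0, 0],
  [1, 0, -0.2, 0, 0, 0, 0],
  [1, 0, -0.2, 0, 0, 0, 0],
  [1, 0, -0.2, 0, 0, 0, 0],
  [1, 0, -0.2, 0, 0, 0, 0],
  [1, 0, -0.2, 0, 0, 0, 0],
  [1, 0, 0, 0, 0, 0, 0],
])

```text
t: 7.5
ee_pos: [0.4452, 0.2889, 0.2988]
tcp_rot: [-3.141, -0.0, 0.845]
force: [0.4, -0.0, 0.0]
grip_width: 1.0
gripper_force: 0.1
```

```bash
python3 - <<'E'
from h import *
q=np.load("q.npy"); s=telemetry.observe(); print(w2c(s["ee_pos"],q),s["tcp_rot"])
a=optics.capture("scene")[:,:,::-1][130:250,190:350]; b=optics.capture("wrist")[:,:,::-1]
cv2.imwrite("pics/d2.png",np.hstack([cv2.resize(a,(400,300),interpolation=cv2.INTER_CUBIC),cv2.resize(b,(400,300))]))
E
```

```text
[[-10.96031162   7.97768246 298.79680934]] [-3.14118368e+00 -6.37356516e-05  8.44838193e-01]
```

View pics/d2.png

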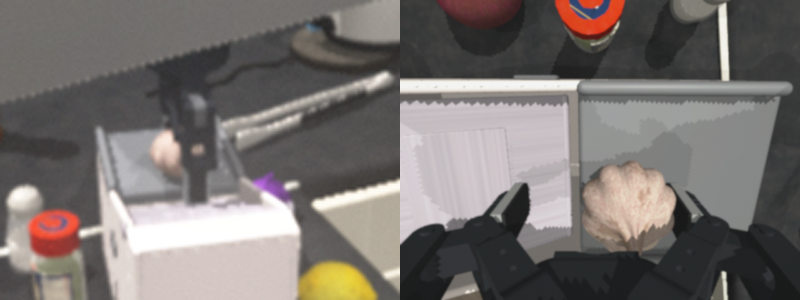

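The flap is opening: a gap shows along the lip at (573,160). The trailing pad is now against the still-upright bulb at (630,205). I'll carry on.

move_arm([
  [1, 0, -0.2, 0, 0, 0, 0],
  [1, 0, -0.2, 0, 0, 0, 0],
  [1, 0, -0.2, 0, 0, 0, 0],
  [1, 0, -0.2, 0, 0, 0, 0],
  [1, 0, -0.2, 0, 0, 0, 0],
  [1, 0, -0.2, 0, 0, 0, 0],
  [1, 0, -0.2, 0, 0, 0, 0],
  [1, 0, -0.2, 0, 0, 0, 0],
  [1, 0, -0.2, 0, 0, 0, 0],
  [1, 0, 0, 0, 0, 0, 0],
])

```text
t: 8.85
ee_pos: [0.4049, 0.3247, 0.2989]
tcp_rot: [-3.141, -0.0, 0.845]
force: [-0.3, 0.7, 1.2]
grip_width: 1.001
gripper_force: 0.4
```

```bash
python3 - <<'E'
from h import *
q=np.load("q.npy"); s=telemetry.observe(); print(w2c(s["ee_pos"],q),s["tcp_rot"],s["force"])
a=optics.capture("scene")[:,:,::-1][130:250,190:350]; b=optics.capture("wrist")[:,:,::-1]
cv2.imwrite("pics/d3.png",np.hstack([cv2.resize(a,(400,300),interpolation=cv2.INTER_CUBIC),cv2.resize(b,(400,300))]))
E
```

```text
[[ 42.98381906   7.92164492 298.85502172]] [-3.14138029e+00 -1.11855990e-04  8.44802055e-01] [-0.3014826   0.67899941  1.17201907]
```

View pics/d3.png

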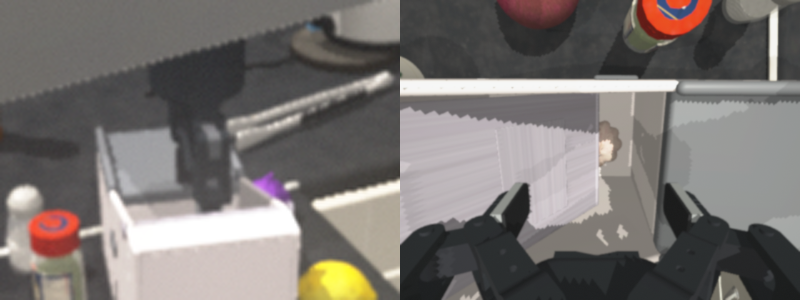

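The bulb has dropped: it is visible down in the bin at (610,140), partly under the flap's edge, and the shelf is clear. Next I'll draw back along the shelf so the flap can follow shut, then lift out.

move_arm([
  [1, 0, 0.2, 0, 0, 0, 0],
  [1, 0, 0.3, 0, 0, 0, 0],
  [1, 0, 0.4, 0, 0, 0, 0],
  [1, 0, 0.4, 0, 0, 0, 0],
  [1, 0, 0.4, 0, 0, 0, 0],
  [1, 0, 0.4, 0, 0, 0, 0],
  [1, 0, 0.4, 0, 0, 0, 0],
  [1, 0, 0.4, 0, 0, 0, 0],
  [1, 0, 0.4, 0, 0, 0, 0],
  [1, 0, 0.3, 0, 0, 0, 0],
])

```text
t: 10.2
ee_pos: [0.4866, 0.252, 0.2987]
tcp_rot: [3.142, 0.0, 0.844]
force: [-0.0, -0.0, 0.0]
grip_width: 0.999
gripper_force: 0.0
```

move_arm([
  [1, 0, 0, 0, 0, 0, 0],
  [1, 0, 0, -0.4, 0, 0, 0],
  [1, 0, 0, -0.8, 0, 0, 0],
  [1, 0, 0, -0.9, 0, 0, 0],
  [1, 0, 0, -0.9, 0, 0, 0],
  [1, 0, 0, -0.5, 0, 0, 0],
  [1, 0, 0, 0, 0, 0, 0],
  [1, 0, 0, 0, 0, 0, 0],
])

```text
t: 11.2
ee_pos: [0.4859, 0.2527, 0.4026]
tcp_rot: [-3.141, 0.002, 0.844]
force: [0.6, 0.8, -0.5]
grip_width: 1.001
gripper_force: 0.0
```

```bash
python3 - <<'E'
from h import *
q=np.load("q.npy"); s=telemetry.observe(); print(w2c(s["ee_pos"],q),s["force"],s["t"])
a=optics.capture("scene")[:,:,::-1][130:310,170:350]; b=optics.capture("wrist")[:,:,::-1]
cv2.imwrite("pics/d4.png",np.hstack([cv2.resize(a,(400,400),interpolation=cv2.INTER_CUBIC),cv2.resize(b,(400,400))]))
E
```

```text
[[-65.36605293   8.05112649 402.57242527]] [ 0.58351199  0.81932694 -0.47782143] 11.2
```

View pics/d4.png

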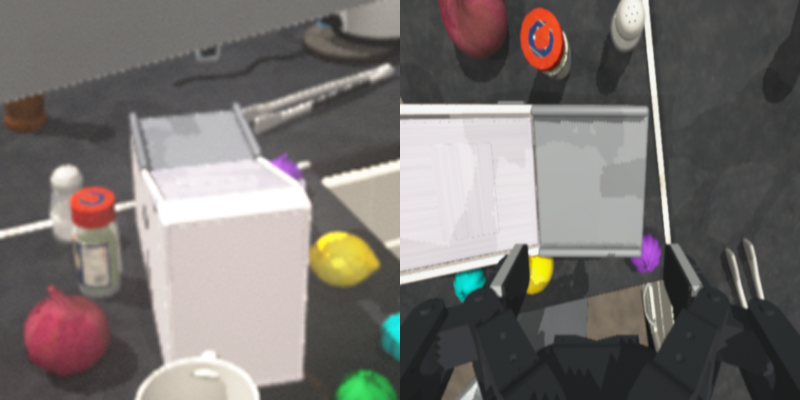

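The flap is shut at the lip (535,180), the shelf is empty, and the onion, jar, salt and lemon are where they were. The gripper is clear of everything, so I'm handing in.

```bash
python3 -c "
from cell import order; print(order.sign_off())"
```

```text
the job is handed in; nothing more can be done
None
```

I handed the job in at about 11 s: the garlic is in the caddy with the flap shut over it, the onion, lemon, spice jar and salt shaker look undisturbed, and the gripper is clear; sign-off returned no verdict.

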